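Cover the bread crock and hold up a roll with the tongs

ROBOT

A 7-joint arm with a two-finger parallel gripper is mounted at the origin on a cart in front of the work surface, level with it; the furniture and walls round the work are solid. World frame = base frame: x ahead of the robot, y to its left, z up, the work surface at z = 0. Lengths are in m, angles in rad, forces in N, time in s.
With the tool pointing down it reaches from about 0.425 to 0.925 m from the base axis. Payload 6.8 kg.
Tool frame: the origin (TCP) lies on the centre line of the jaws, within the pads' length; the fingertips stand 25 mm ahead of it and the grasp point (between the pads) lies 6 mm ahead of it; z points along the fingers, y is the line along which they close (so a half turn about z gives the same grasp; the last joint's range is limited). The gripper opens to 85 mm and grips with 20 to 120 N. Pads are 22 mm wide; open, the fingers measure 114 mm over their backs; the gripper's body (76 mm by 85 mm) begins 54 mm behind the grasp point. The pads swing forward as they close: fully open they stand 13 mm farther back than shut.
Start: joints at [1.193, 0.477, 0.022, 1.555, -0.011, 1.109, -0.083], TCP at [0.18, -0.651, 0.256] pointing down, gripper open.
Joint ranges: [-2.96, 2.96], [-0.34, 2.1], [-1.41, 1.46], [0.24, 2.44], [-1.37, 4.51], [0.17, 1.92], [-2.96, 2.96]. Speed limits (rad/s): [2.39, 2.39, 3.14, 3.14, 3.14, 3.14, 3.14].

INTERFACE

Orientations are given as a rotation vector (axis times angle).
In Python, from bench import status, imaging, workorder gives the robot as it stands.
- The arm moves only by the tool send_rows, never from a script. Its argument "steps" is a list of rows, each an object of numbers: "dx", "dy", "dz": the shift along the tool's x, y, z in cm; "yaw": the turn about the tool's z in degrees; "gripper": the opening, from 0 (shut) to 1 (fully open). A call has 1 to 5 rows; each row is the pose to reach, as a shift and turn from the pose commanded when the call began, along the tool's axes at that moment; what a row does not reach only later rows make up. A row lasts 1/8 s, in which the tool goes at most 62.5 mm and 10.7 degrees, less where a joint would pass 70% of its speed; a pose out of reach is approached as far as the arm can. A call with a gripper value outside its range is refused whole. The fingers move at their own pace and stop on an object; "force" is the grip in N (left out, the last holds). Time passes only in rows, so rows that repeat a pose let the fingers close. It gives the time, the measured TCP pose, the force, the opening and the grip force at its end, in the units of the state.
- status.get_obs(): the state, without advancing time (a new reading comes with each control period).
- imaging.grab_frame(name): name is "scene" or "top"; returns a dict with "color" (384x512x3 uint8, red, green, blue), "depth" (384x512 float32, m along the optical axis (not along the pixel's ray), 0 where there is no reading), "K" (3x3 intrinsics, pixels), "k1" (the pictures are not rectified: a ray, as slopes to the right and down, at radius r is drawn at 1 + k1 r^2 times it, then the intrinsics apply), "R" (3x3) and "t" (3): a world point X has camera coordinates R X + t. Camera axes: x right, y down, z forward; pixel columns grow to the right and rows downward; lengths in m; the calibration is good to about 2 mm. A picture is of the moment at which its call begins.
- workorder.hand_in(): hands the job in; it is judged then, once.
The state is a dict: "clock": time; "joints": joint angles; "qvel": joint speeds; "tau": joint torques, N m; "tcp_pos": TCP position; "orientation": TCP orientation; "contact_force": force on the tool from outside, world axes, zero at the start; "moment": the same for the moment, N m; "grip_width": finger opening in m; "gripper_force": force on a finger pad.
Only numpy, scipy, OpenCV 4.12 (cv2) and the standard library are available. Lean on these libraries where they do the work, as an engineer would, in place of code of your own. Each camera call takes 0.05 s, during which the arm holds its last target. There are 200 camera calls.

TASK

Put the wooden lid on the blue bread crock, seated level with its plug inside the rim, so that the other rolls stay warm. Then take up the kitchen tongs, grip the bread roll on the round board between their two arms and lift it, keeping your fingers off the bread and leaving the other things on the worktop where they are. Finish while still holding the tongs squeezed, with the roll at least 15 cm above the worktop.

Things in the scene. Friction and masses are not known exactly. Their poses are not given: they have to be found in the camera images.
- crock: open blue ceramic crock, loose, 0.7 kg, round (sizes in mm): 116 across, 70 high, wall 5 (mouth 106 across); two rolls (up to 44 above its underside) are fixed inside. Origin: centre of its underside, z up. It stands on the worktop at the robot's left or right; it and the board change places from one start to another
- lid: round wooden lid, loose, about 0.14 kg, lying plug down on the worktop (sizes in mm). Origin: centre of the plug's underside, z up. Plug 0 to 6 above the origin, 90 across below, 98 above; flange 6 to 12 up, 124 across; knob 12 to 44 up. Seated, its origin is 64 above the crock's origin, on the same axis
- lid_knob (a point): middle of the lid's dark wooden knob, 28 mm above the lid's origin; the knob is 24 across, 28 near its top, and stands 32 above the flange: grip it from above, fingertips just clear of the flange
- board: fixed round dark wooden board (mm), 140 across, 12 thick. Origin: centre of its underside; the roll stands on it, within 20 of its centre. Behind the right-hand place, at x 0.58 m and beyond, stands a wire dish rack about 250 high, behind the middle a toaster: draw long things back before swinging them round
- roll: round golden brown bread roll, loose, about 45 g, rigid, in mm: 44 across (widest 11 to 18 above its underside), 38 high. Origin: centre of its underside, z up
- tongs: steel spring tongs lying flat on the worktop, in mm 24 high, 245 long, about 0.11 kg; two arms open sideways in the horizontal plane. Origin: underside, on the centre line midway between the black rubber grips; x points along the tongs to the tips, z up. Pivot at x -95, tail loop to x -121, tips at x 122. Take them from above by the outsides of both grips, closing along their y
- tongs_grip (a point): point midway between the two black rubber grips, 12 mm above the tongs' origin; each grip is 56 long and 24 high. Open, the tongs are about 64 wide over the grips here. Squeezed to 57 they can be carried, and the jaws still pass over the roll with about 8 each side; closed on the roll the grips are about 41 apart over their outsides
- tongs_jaws (a point): point midway between the jaws, where the roll's axis belongs: x 97 mm, 12 above the tongs' underside. The jaws are shallow Vs 24 high (x 68 to 122); open they leave 68 at the rear end, about 90 in the middle. To take the roll, bring the tongs' underside to about 4 above the board, then squeeze with 25 to 40 N
- tongs_left: the tongs' left arm (+y side), turning on the pivot up to 0.17 rad as it is squeezed. Origin at x -95, y +8 mm of the tongs; its axes are parallel to the tongs' when open. A spring holds it open against a stop: the squeeze begins at about 8 N on each grip and takes about 11 N when closed on the roll; let go, it springs open
- tongs_right: the tongs' right arm (-y side), the mirror image; the pivot is geared, so both arms always close by the same angle; origin at x -95 y -8 mm in the frame of the tongs
- pepper_mill: bystander: wooden pepper mill, 170 high, 58 across (mm); origin: underside. To be left alone
- oil_bottle: bystander: dark green oil bottle with red cap, 267 high, 61 across (mm); origin: underside. To be left alone
- salt: bystander: glass salt shaker, 90 high, 44 across (mm); origin: underside. To be left alone
- coffee_mug: bystander: white mug, 88x113x60 (mm); origin: underside. To be left alone
- spice_jar: bystander: spice jar with red lid, 106 high, 45 across (mm); origin: underside. To be left alone
- garlic_bulb: bystander: garlic bulb, 56 across (mm); origin: underside. To be left alone
- a_lemon: bystander: yellow lemon, 71x53x51 (mm); origin: underside. To be left alone

How it is judged:
On the way, in this order (a step that is already met when the one before it is completed fails the run):
1. the lid is seated level on the crock and let go (horizontal distance between lid and crock below 0.008 m and z of lid in the frame of crock between 0.06 and 0.067 m and angle between each of lid, crock's own z axis and vertical below 0.05 rad and contact force between the fingers and lid below 0.1 N), for 0.2 s.
2. the roll is held between both arms of the tongs, lifted off the board (contact force between each of tongs_left, tongs_right and roll above 0.3 N and contact force between the fingers and roll below 0.1 N and height (world z) of roll above 0.04 m), for 0.2 s.
At the end, for the whole second after the job is handed in: fingers press both tong arms (over 1 N each), both arms press the roll (over 0.3 N), fingers off the roll; roll underside over 0.14 m up, under 0.03 m/s; lid let go, within 8 mm of the crock's axis, its origin 60 to 67 mm above the crock's, both level to 0.05 rad (all of step 1 and contact force between each of tongs_left, tongs_right and roll above 0.3 N and contact force between the fingers and roll below 0.1 N and height (world z) of roll above 0.14 m and linear speed of roll below 0.03 m/s and contact force between the fingers and tongs_left above 1 N and contact force between the fingers and tongs_right above 1 N); the arm keeps its last pose, push and grip.
It fails at once if the fingers touch the roll (contact force between the fingers and roll above 0.5 N).
It fails at once if a bystander is moved by more than 3 cm (distance of any of pepper_mill, oil_bottle, salt, coffee_mug, spice_jar, garlic_bulb, a_lemon from where it was at the start of the episode above 0.03 m).
It also fails if it takes over 67 s, if anything falls off the work surface, if the arm or the gripper's body presses on something with over 40 N, if the wrist force passes 120 N, or if a joint passes its speed limit or range.

## Working session

There is one attempt and no reset: what is moved stays moved. The work goes in short steps, Python scripts to look and compute and a tool call to move; the robot and the scene stay as the last step left them, time stands still between calls to the robot, and variables do not carry over. Pictures are saved under pics/ and viewed, at most 14 in all, crops included, and the job is handed in when it is done.

Besides the shell and the picture viewer there is one more tool, called after ">>>" as name(argument=value, ...), one argument or row to a line, values as JSON. send_rows: Moves the arm, as the interface text tells. Its arguments: {"type":"object","properties":{"steps":{"type":"array"},"force":{"type":"number"}},"required":["steps"]}

```bash
mkdir -p pics
cat > h.py <<'E'
import numpy as np, cv2
from bench import status, imaging, workorder
def grab(n,save=None):
    f=imaging.grab_frame(n)
    if save: cv2.imwrite('pics/'+save,cv2.cvtColor(f['color'],cv2.COLOR_RGB2BGR))
    return f
def rays(f,uv):
    uv=np.asarray(uv,float).reshape(-1,1,2)
    k=np.array([f['k1'],0,0,0],float)
    s=cv2.undistortPoints(uv,np.array(f['K'],float),k).reshape(-1,2)
    R=np.array(f['R']);t=np.array(f['t'])
    d=np.c_[s,np.ones(len(s))]
    return -R.T@t, d@R
def onplane(f,uv,z):
    c,d=rays(f,uv); return c+d*((z-c[2])/d[:,2])[:,None]
def cloud(f):
    h,w=f['depth'].shape
    u,v=np.meshgrid(np.arange(w),np.arange(h))
    c,d=rays(f,np.c_[u.ravel(),v.ravel()])
    return (c+d*f['depth'].reshape(-1,1)).reshape(h,w,3)
E
python3 - <<'E'
from h import *
a=grab('scene','s0.png');b=grab('top','t0.png')
for f in(a,b):print(f['K'],f['k1'],-np.array(f['R']).T@f['t'],f['R'])
o=status.get_obs();print(o)
E
```

```text
[[426.05082576   0.         260.66755005]
 [  0.         426.05082576 203.16559725]
 [  0.           0.           1.        ]] -0.020063598251047178 [-0.47703076 -1.40911482  1.02187479] [[ 0.82266226 -0.56823079  0.01845447]
 [-0.26468515 -0.41152461 -0.87211769]
 [ 0.50315859  0.71257369 -0.48894802]]
[[497.30890981   0.         261.14438332]
 [  0.         497.30890981 192.26121342]
 [  0.           0.           1.        ]] 0.06054729795564869 [-0.64731932 -0.17314515  1.55156552] [[ 0.1471832  -0.98896902  0.01665462]
 [-0.77466128 -0.12572574 -0.61975232]
 [ 0.61500976  0.07831544 -0.78462073]]
{'clock': 0.1, 'joints': array([ 1.192901  ,  0.47772313,  0.02235457,  1.55631661, -0.01149678,
        1.10929858, -0.0830933 ]), 'qvel': array([ 0.00084729, -0.00125991,  0.00194912, -0.00098263,  0.00058126,
        0.00062603,  0.0004758 ]), 'tau': array([ 3.69605783e-03, -5.97764146e+01,  1.61269795e+00, -2.81956708e+01,
        1.27176617e-02,  4.99834932e-03,  3.99599841e-06]), 'tcp_pos': array([ 0.17976991, -0.65012817,  0.2554345 ]), 'orientation': array([-3.11148124e+00, -4.22324657e-01,  5.35831874e-04]), 'contact_force': array([0.3325996 , 0.0833666 , 0.46255712]), 'moment': array([-0.02393178, -0.01156137,  0.03063645]), 'gripper_force': 0.0, 'grip_width': 0.08517223950378684}
```

View pics/s0.png

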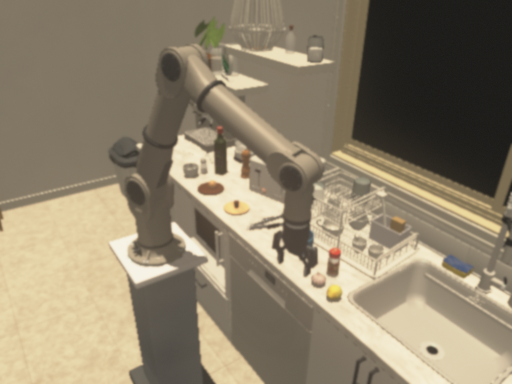

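View pics/t0.png

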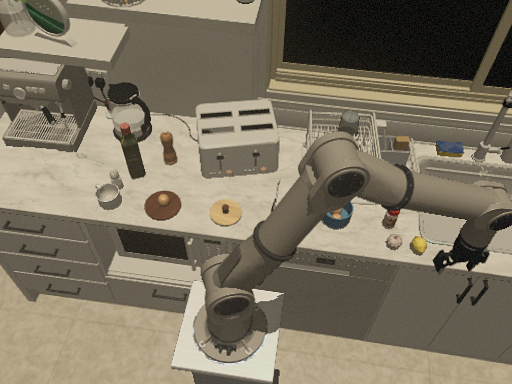

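The scene view shows the board at (210,187), lid at (237,208) and the tongs behind the arm near (265,222). The top view shows the board and roll at (163,203), the lid at (226,212) and the crock at (337,214). The arm partly hides the tongs and crock.

```bash
cat >> h.py <<'E'
def hsv(f): return cv2.cvtColor(f['color'],cv2.COLOR_RGB2HSV)
def blob(m,uv,r=40):
    n,l,s,c=cv2.connectedComponentsWithStats(m.astype(np.uint8))
    d=[(np.hypot(*(c[i]-uv))if s[i,4]>15 else 1e9) for i in range(1,n)]
    i=1+int(np.argmin(d)); return l==i,s[i],c[i]
E
python3 - <<'E'
from h import *
b=imaging.grab_frame('top');H=hsv(b);P=cloud(b)
for n,p in dict(lid=(218,212),knob=(226,209),board=(150,208),roll=(163,199),crock=(340,222),tong=(275,195),wt=(250,190)).items():
    print(n,H[p[1],p[0]],P[p[1],p[0]].round(3))
m=(H[...,0]>8)&(H[...,0]<28)&(H[...,1]>90)&(H[...,2]>150)
l,s,c=blob(m,(226,212));print('lid',s,c)
cn=max(cv2.findContours(l.astype(np.uint8),0,2)[0],key=cv2.contourArea)
q=onplane(b,cn.reshape(-1,2),.012);print(cv2.minEnclosingCircle(q[:,:2].astype(np.float32)))
q=P[l];print(np.percentile(q,[2,50,98],axis=0).round(3))
x0,y0=120,160
cv2.imwrite('pics/t1.png',cv2.cvtColor(cv2.resize(b['color'][150:260,80:440],(792,242),interpolation=cv2.INTER_CUBIC),cv2.COLOR_RGB2BGR))
E
```

```text
lid [ 19 106 202] [0.434 0.128 0.018]
knob [ 12 117  87] [0.437 0.097 0.04 ]
board [ 11 127 108] [0.413 0.387 0.016]
roll [ 18 106 211] [0.441 0.34  0.046]
crock [95 26 59] [ 0.435 -0.33   0.054]
tong [ 20  44 197] [ 0.571 -0.074 -0.009]
wt [ 20  44 203] [0.572 0.027 0.001]
lid [210 199  32  26 590] [225.32372881 212.18305085]
((0.44488316774368286, 0.10122399777173996), 0.06150233745574951)
[[0.39  0.047 0.003]
 [0.439 0.099 0.012]
 [0.5   0.157 0.021]]
```

View pics/t1.png

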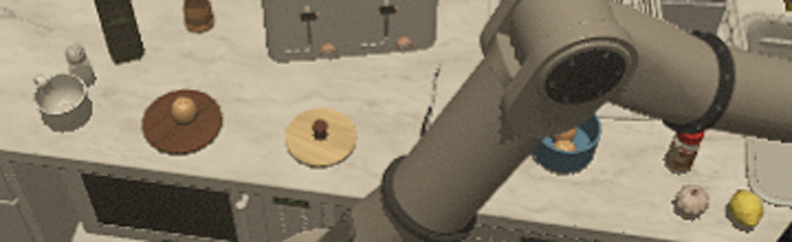

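>>> send_rows(
  steps=[
    {"dx": 4,"dy": -3,"dz": -3},
    {"dx": 9,"dy": -7,"dz": -5},
    {"dx": 14,"dy": -11,"dz": -5},
    {"dx": 18,"dy": -14,"dz": -5},
    {"dx": 22,"dy": -17,"dz": -5},
  ],
)

```text
validation failed for argument at $.st...
```

```bash
cat >> h.py <<'E'
from scipy.spatial.transform import Rotation as Ro
def st():
    o=status.get_obs();R=Ro.from_rotvec(o['orientation']).as_matrix()
    print('t',round(o['clock'],2),'tcp',o['tcp_pos'].round(4),'xang',round(np.degrees(np.arctan2(R[1,0],R[0,0])),2),'tilt',round(np.degrees(np.arccos(-R[2,2])),2),'F',o['contact_force'].round(1),'w',round(o['grip_width'],4),'g',round(o['gripper_force'],1),'q',o['joints'].round(2))
    return o,R
def to(x,y,z,xang=None):
    o,R=st();d=R.T@(np.array([x,y,z])-o['tcp_pos'])*100
    a=np.degrees(np.arctan2(R[1,0],R[0,0]))
    yaw=0 if xang is None else -((xang-a+180)%360-180)
    print('dxyz cm',d.round(2),'yaw',round(yaw,1))
E
python3 -c "
from h import *
to(.47,-.12,.3)"
```

```text
t 0.15 tcp [ 0.1798 -0.6502  0.2555] xang 15.46 tilt 0.08 F [0.8 0.7 0.1] w 0.0854 g 0.0 q [ 1.19  0.48  0.02  1.56 -0.01  1.11 -0.08]
dxyz cm [ 42.1  -43.37  -4.39] yaw 0
```

>>> send_rows(
  steps=[
    {"dx": 4,"dy": -3,"dz": -3,"yaw": 0,"gripper": 1},
    {"dx": 9,"dy": -7,"dz": -5,"yaw": 0,"gripper": 1},
    {"dx": 14,"dy": -11,"dz": -5,"yaw": 0,"gripper": 1},
    {"dx": 18,"dy": -14,"dz": -5,"yaw": 0,"gripper": 1},
    {"dx": 22,"dy": -17,"dz": -5,"yaw": 0,"gripper": 1},
  ],
  force=40,
)

```text
clock: 0.78
tcp_pos: [0.3478, -0.426, 0.3063]
orientation: [-3.113, -0.424, -0.0]
contact_force: [0.2, -0.8, 0.0]
grip_width: 0.0853
gripper_force: 0.0
```

```bash
python3 -c "
from h import *
to(.47,-.12,.3)"
```

```text
t 0.78 tcp [ 0.3478 -0.426   0.3063] xang 15.52 tilt 0.01 F [ 0.2 -0.8  0. ] w 0.0853 g 0.0 q [ 0.85  0.23 -0.09  1.79  0.02  1.12 -0.55]
dxyz cm [ 19.96 -26.22   0.64] yaw 0
```

>>> send_rows(
  steps=[
    {"dx": 4,"dy": -5,"dz": 0,"yaw": 0,"gripper": 1},
    {"dx": 8,"dy": -10,"dz": 0,"yaw": 0,"gripper": 1},
    {"dx": 12,"dy": -15.5,"dz": 0,"yaw": 0,"gripper": 1},
    {"dx": 16,"dy": -21,"dz": 0,"yaw": 0,"gripper": 1},
    {"dx": 20,"dy": -26,"dz": 0,"yaw": 0,"gripper": 1},
  ],
)

```text
clock: 1.4
tcp_pos: [0.4643, -0.1367, 0.3064]
orientation: [3.113, 0.422, 0.0]
contact_force: [0.9, -0.7, 0.0]
grip_width: 0.0854
gripper_force: 0.0
```

```bash
python3 -c "
from h import *
to(.445,.101,.25)"
```

```text
t 1.4 tcp [ 0.4643 -0.1367  0.3064] xang 15.44 tilt 0.03 F [ 0.9 -0.7  0. ] w 0.0854 g 0.0 q [ 0.46  0.13 -0.33  1.92  0.05  1.1  -1.19]
dxyz cm [  4.47 -23.43   5.63] yaw 0
```

>>> send_rows(
  steps=[
    {"dx": 1,"dy": -6,"dz": 1,"yaw": 0,"gripper": 1},
    {"dx": 2,"dy": -12,"dz": 3,"yaw": 0,"gripper": 1},
    {"dx": 3,"dy": -18,"dz": 4,"yaw": 0,"gripper": 1},
    {"dx": 4.5,"dy": -23.4,"dz": 5.6,"yaw": 0,"gripper": 1},
    {"dx": 4.5,"dy": -23.4,"dz": 5.6,"yaw": 0,"gripper": 1},
  ],
)

```text
clock: 2.02
tcp_pos: [0.4438, 0.1033, 0.2495]
orientation: [-3.11, -0.435, 0.002]
contact_force: [0.1, -0.8, -0.6]
grip_width: 0.0852
gripper_force: 0.0
```

Run:
```python
from h import *
st()
b=grab('top');a=grab('scene')
A=cv2.resize(a['color'][140:310,150:370],(528,408),interpolation=cv2.INTER_CUBIC)
B=cv2.resize(b['color'][150:260,200:440],(528,242),interpolation=cv2.INTER_CUBIC)
# (stack scaled to fit 800x600)
S=np.vstack([A,B]);S=cv2.resize(S,None,fx=.92,fy=.92)
cv2.imwrite('pics/c2.png',cv2.cvtColor(S,cv2.COLOR_RGB2BGR))
```

```text
t 2.02 tcp [0.4438 0.1033 0.2495] xang 15.94 tilt 0.13 F [ 0.1 -0.8 -0.6] w 0.0852 g 0.0 q [ 0.13  0.16 -0.55  2.03  0.1   0.97 -1.75]
```

View pics/c2.png

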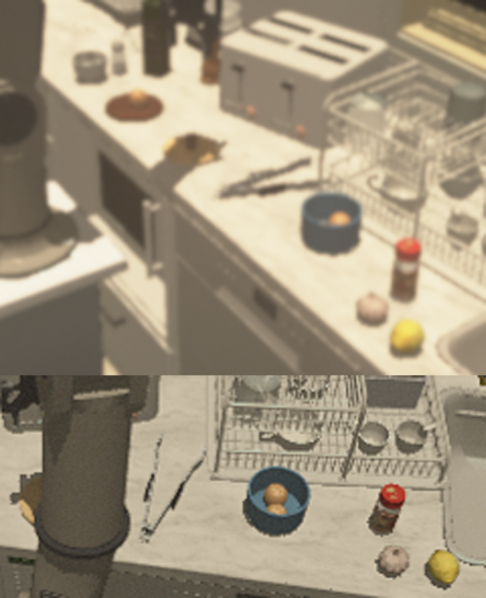

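The top crop shows the crock at about (337,214) and the tongs as a V. Its pivot is at (272,229), with tips at (279,182) and (301,191). The scene crop confirms both.

Run:
```python
from h import *
b=grab('top');a=grab('scene')
for n,f,cuv,tuv in(('top',b,(337,214),(280,205)),('scene',a,(287,232),(265,222))):
    H=hsv(f);P=cloud(f)
    m=(H[...,0]>90)&(H[...,0]<125)&(H[...,1]>70)&(H[...,2]>30)
    l,s,c=blob(m,cuv);print(n,'crock',s,c)
    cn=max(cv2.findContours(l.astype(np.uint8),0,2)[0],key=cv2.contourArea).reshape(-1,2)
    hull=cv2.convexHull(cn).reshape(-1,2)
    q=onplane(f,hull,.07)[:,:2]
    # robust: rim circle r=.058; far side points of silhouette are rim; fit circle via far points
    C=-np.array(f['R']).T@f['t'];dirn=q.mean(0)-C[:2];dirn/=np.hypot(*dirn)
    from scipy.optimize import least_squares
    s0=q@dirn; sel=q[s0>np.percentile(s0,35)]
    r=least_squares(lambda p:np.hypot(*(sel-p[:2]).T)-p[2],[*q.mean(0),.058],loss='soft_l1',f_scale=.002)
    print(' fit',r.x.round(4),'res',np.abs(r.fun).max().round(4))
    r=least_squares(lambda p:np.hypot(*(sel-p[:2]).T)-.058,q.mean(0),loss='soft_l1',f_scale=.002);print(' fixr',r.x.round(4))
    Q=P[l];print(' z98',np.percentile(Q[:,2],98).round(3))
    # tongs: dark pixels
    x0,y0=tuv; w=np.zeros(m.shape,bool);w[y0-30:y0+30,x0-25:x0+45]=1
    V=H[...,2].astype(int); d=w&(V<(85 if n=='top' else 85))&~l
    n2,L,S,Ce=cv2.connectedComponentsWithStats(d.astype(np.uint8),connectivity=8)
    for i in range(1,n2):
        if S[i,4]>=4: print('  tong',S[i],Ce[i].round(1),onplane(f,Ce[i],.018)[0].round(3))
    if n=='top':
        H2=V[180:234,268:306]
        im=cv2.resize(f['color'][176:236,262:312],(600,720)[:2] and (500,600),interpolation=cv2.INTER_NEAREST)
        cv2.imwrite('pics/tg.png',cv2.cvtColor(im,cv2.COLOR_RGB2BGR))
```

```text
top crock [341 209   4  10  17] [342.70588235 213.76470588]
 fit [-24.795  -84.1401  87.5326] res 0.007
 fixr [ 0.4561 -0.3882]
 z98 0.058
  tong [255 175   9  60 406] [258.7 205.2] [ 0.49  -0.02   0.018]
  tong [274 199   2   3   4] [274.8 200.2] [ 0.524 -0.078  0.018]
  tong [271 203   3   9   9] [272.2 207. ] [ 0.49  -0.073  0.018]
  tong [284 203   7  13  24] [286.8 209.6] [ 0.487 -0.129  0.018]
  tong [324 203   1   6   6] [324.  205.5] [ 0.529 -0.269  0.018]
  tong [320 209   5  15  45] [322.4 215.7] [ 0.48  -0.266  0.018]
  tong [271 225   4   3   6] [272.5 226.3] [ 0.401 -0.086  0.018]
scene crock [456 265  10   6  24] [460.83333333 267.33333333]
 fit [ 0.8443 -0.8125  0.0142] res 0.0014
 fixr [ 0.7979 -0.8341]
 z98 0.037
```

View pics/tg.png

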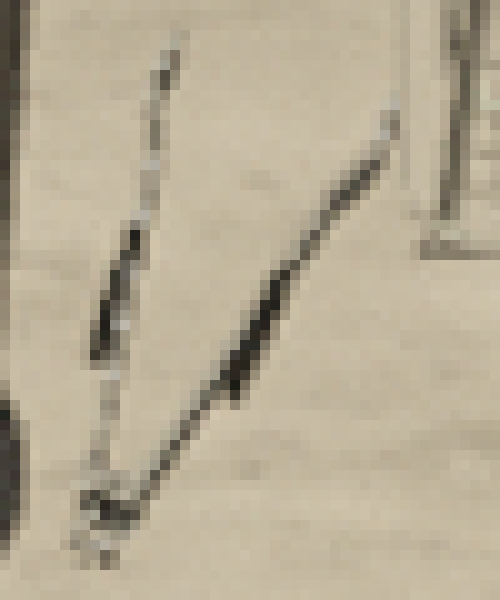

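The crop shows the grips as dark bars centred at about (273.2,205) and (287.3,208.5). The pivot is at (272,226), and the tips are at (279.3,179.5) and (301,186).

```bash
cat >> h.py <<'E'
def crock(f,uv,zr=.07):
    c=f['color'].astype(int)
    m=(c[...,2]-c[...,0]>12)
    n,l,s,ce=cv2.connectedComponentsWithStats(m.astype(np.uint8))
    i=min((i for i in range(1,n) if s[i,4]>120),key=lambda i:np.hypot(*(ce[i]-uv)))
    h=cv2.convexHull(np.argwhere(l==i)[:,::-1].astype(np.int32)).reshape(-1,2)
    q=onplane(f,h,zr)[:,:2]
    C=(-np.array(f['R']).T@f['t'])[:2];d=q.mean(0)-C;d/=np.hypot(*d)
    from scipy.optimize import least_squares
    c0=q.mean(0)+.01*d
    sel=q[(q-c0)@d>-.01]
    r=least_squares(lambda p:np.hypot(*(sel-p[:2]).T)-p[2],[*c0,.058],loss='soft_l1',f_scale=.001)
    r2=least_squares(lambda p:np.hypot(*(sel-p).T)-.058,c0,loss='soft_l1',f_scale=.001)
    print('crock',s[i],'free',r.x.round(4),'fixr',r2.x.round(4),'rms',r2.fun.std().round(4),len(sel)); return r2.x
E
python3 - <<'E'
from h import *
b=grab('top');a=grab('scene')
crock(b,(337,214));crock(a,(300,240))
pts=dict(gl=(273.2,205),gr=(287.3,208.5),pv=(272,226),loop=(271,231.5),tl=(279.3,179.5),tr=(301,186))
w={k:onplane(b,v,.012)[0][:2] for k,v in pts.items()}
for k,v in w.items():print(k,v.round(4))
gm=(w['gl']+w['gr'])/2;tm=(w['tl']+w['tr'])/2
ang=lambda v:np.degrees(np.arctan2(v[1],v[0])).round(1)
print('gm',gm,'sep',np.hypot(*(w['gl']-w['gr'])),'grip normal',ang(w['gl']-w['gr']),'tipsep',np.hypot(*(w['tl']-w['tr'])),'tm',tm,np.hypot(*(tm-gm)),ang(tm-gm),'pv-gm',np.hypot(*(gm-w['pv'])),ang(gm-w['pv']),ang(tm-w['pv']))
H=hsv(b);m=(H[...,2]<60)
E
```

```text
crock [322 195  31  25 203] free [ 0.4916 -0.3158  0.0561] fixr [ 0.4892 -0.316 ] rms 0.0008 9
crock [445 255  27  17 194] free [ 0.8628 -0.7923  0.046 ] fixr [ 0.8388 -0.7969] rms 0.006 6
gl [ 0.5048 -0.0748]
gr [ 0.4968 -0.1306]
pv [ 0.4067 -0.0833]
loop [ 0.3816 -0.083 ]
tl [ 0.636  -0.0821]
tr [ 0.6164 -0.1718]
gm [ 0.50078421 -0.10269469] sep 0.05641536053559099 grip normal 81.8 tipsep 0.0918555504339698 tm [ 0.62619984 -0.12693989] 0.12773766387414465 -10.9 pv-gm 0.09608152835757505 -11.6 -11.2
```

>>> send_rows(
  steps=[
    {"dx": 0.05,"dy": 0.25,"dz": 5,"yaw": 0,"gripper": 1},
    {"dx": 0.05,"dy": 0.25,"dz": 10,"yaw": 0,"gripper": 1},
    {"dx": 0.05,"dy": 0.25,"dz": 15,"yaw": 0,"gripper": 1},
    {"dx": 0.05,"dy": 0.25,"dz": 19,"yaw": 0,"gripper": 1},
    {"dx": 0.05,"dy": 0.25,"dz": 20.7,"yaw": 0,"gripper": 1},
  ],
)

```text
clock: 2.95
tcp_pos: [0.4455, 0.0953, 0.0416]
orientation: [3.113, 0.42, -0.004]
contact_force: [0.1, 0.5, 0.0]
grip_width: 0.0855
gripper_force: 0.0
```

Run:
```python
from h import *
to(.445,.101,.042)
a=grab('scene')
c=a['color'].astype(int);print(c[244,295:306].tolist()[::3]);P=cloud(a)
D=P[225:260,280:322].reshape(-1,3);k=(D[:,2]>.02)&(D[:,2]<.085);print(np.percentile(D[k],[5,50,95],axis=0).round(3))
Q=D[(D[:,2]>.058)&(D[:,2]<.082)];print(np.percentile(Q,[3,50,97],axis=0).round(3))
cv2.imwrite('pics/s3.png',cv2.cvtColor(cv2.resize(np.ascontiguousarray(a['color'][185:270,220:330]),(770,595),interpolation=cv2.INTER_NEAREST),cv2.COLOR_RGB2BGR))
```

```text
t 2.95 tcp [0.4455 0.0953 0.0416] xang 15.36 tilt 0.16 F [0.1 0.5 0. ] w 0.0855 g 0.0 q [-0.01  0.5  -0.41  2.2   0.4   0.51 -2.02]
dxyz cm [ 0.1  -0.56 -0.04] yaw 0
[[98, 95, 91], [99, 97, 92], [99, 97, 93], [98, 95, 91]]
[[ 0.437 -0.373  0.021]
 [ 0.505 -0.316  0.045]
 [ 0.594 -0.262  0.069]]
[[ 0.435 -0.376  0.058]
 [ 0.503 -0.315  0.066]
 [ 0.58  -0.261  0.075]]
```

View pics/s3.png

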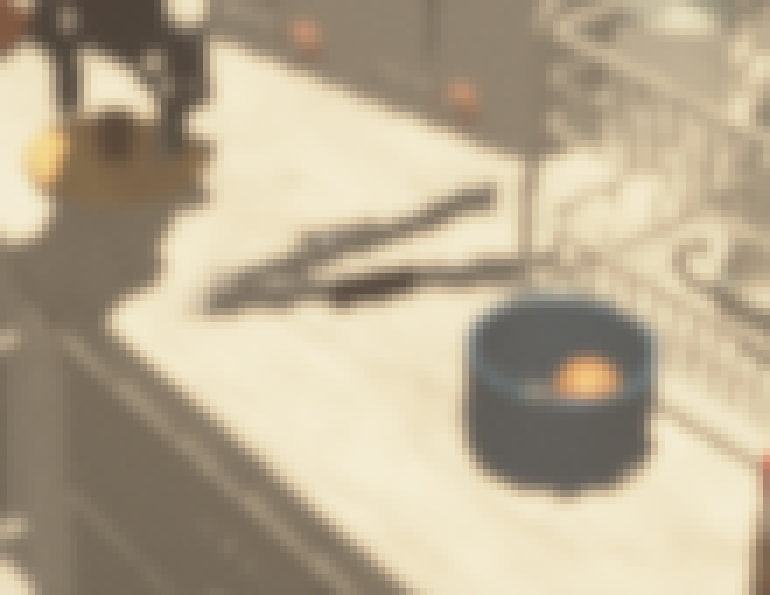

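The scene crop shows the fingers straddling the knob, slightly off to one side. The crock rim ellipse is centred at about (299.8,234.2).

>>> send_rows(
  steps=[
    {"dx": 0.1,"dy": -0.55,"dz": 0,"yaw": 0,"gripper": 1},
    {"dx": 0.1,"dy": -0.55,"dz": 0,"yaw": 0,"gripper": 0.2},
    {"dx": 0.1,"dy": -0.55,"dz": 0,"yaw": 0,"gripper": 0},
    {"dx": 0.1,"dy": -0.55,"dz": 0,"yaw": 0,"gripper": 0},
    {"dx": 0.1,"dy": -0.55,"dz": 0,"yaw": 0,"gripper": 0},
  ],
  force=40,
)

```text
clock: 3.62
tcp_pos: [0.4461, 0.1021, 0.044]
orientation: [3.113, 0.422, 0.001]
contact_force: [-1.3, -1.0, 8.0]
grip_width: 0.0254
gripper_force: 38.7
```

Run:
```python
from h import *
st()
a=grab('scene');print(onplane(a,[(299.8,234.2)],.07))
q=onplane(a,[(286.4,234.2),(313.2,234.2)],.07);print(np.hypot(*(q[0]-q[1])[:2]))
```

```text
t 3.62 tcp [0.4461 0.1021 0.044 ] xang 15.44 tilt 0.06 F [-1.3 -1.   8. ] w 0.0254 g 38.7 q [-0.02  0.5  -0.41  2.19  0.4   0.52 -2.03]
[[ 0.48980654 -0.31970078  0.07      ]]
0.10916729427463236
```

>>> send_rows(
  steps=[
    {"dx": 0.1,"dy": 0,"dz": -1,"yaw": 0,"gripper": 0},
    {"dx": 0.1,"dy": 0,"dz": -4,"yaw": 0,"gripper": 0},
    {"dx": 0.1,"dy": 0,"dz": -8,"yaw": 0,"gripper": 0},
    {"dx": 0.1,"dy": 0,"dz": -12,"yaw": 0,"gripper": 0},
    {"dx": 0.1,"dy": 0,"dz": -14,"yaw": 0,"gripper": 0},
  ],
)

```text
clock: 4.3
tcp_pos: [0.4473, 0.1027, 0.1858]
orientation: [-3.113, -0.422, -0.004]
contact_force: [0.4, -0.1, -1.8]
grip_width: 0.0253
gripper_force: 39.6
```

Run:
```python
from h import *
to(.4895,-.3175,.18)
```

```text
t 4.3 tcp [0.4473 0.1027 0.1858] xang 15.46 tilt 0.16 F [ 0.4 -0.1 -1.8] w 0.0253 g 39.6 q [ 0.12  0.26 -0.55  2.1   0.18  0.83 -1.84]
dxyz cm [-7.13 41.63  0.57] yaw 0
```

>>> send_rows(
  steps=[
    {"dx": -0.7,"dy": 4,"dz": 0,"yaw": 0,"gripper": 0},
    {"dx": -1.6,"dy": 9,"dz": 0,"yaw": 0,"gripper": 0},
    {"dx": -2.4,"dy": 14,"dz": 0,"yaw": 0,"gripper": 0},
    {"dx": -3.3,"dy": 19,"dz": 0,"yaw": 0,"gripper": 0},
    {"dx": -4.1,"dy": 24,"dz": 0,"yaw": 0,"gripper": 0},
  ],
)

```text
clock: 4.92
tcp_pos: [0.4709, -0.1413, 0.1838]
orientation: [-3.113, -0.423, -0.0]
contact_force: [0.9, 0.3, -0.7]
grip_width: 0.0252
gripper_force: 39.6
```

>>> send_rows(
  steps=[
    {"dx": -0.9,"dy": 5,"dz": 0,"yaw": 0,"gripper": 0},
    {"dx": -1.8,"dy": 10,"dz": 0,"yaw": 0,"gripper": 0},
    {"dx": -2.6,"dy": 14.5,"dz": 0,"yaw": 0,"gripper": 0},
    {"dx": -3,"dy": 17.6,"dz": 0,"yaw": 0,"gripper": 0},
    {"dx": -3,"dy": 17.6,"dz": 0,"yaw": 0,"gripper": 0},
  ],
)

```text
clock: 5.55
tcp_pos: [0.4883, -0.3203, 0.1833]
orientation: [3.113, 0.415, -0.0]
contact_force: [0.6, 0.8, -2.3]
grip_width: 0.0254
gripper_force: 39.7
```

>>> send_rows(
  steps=[
    {"dx": 0,"dy": 0,"dz": 0,"yaw": 0,"gripper": 0},
    {"dx": 0,"dy": 0,"dz": 0,"yaw": 0,"gripper": 0},
  ],
)

```text
clock: 5.8
tcp_pos: [0.4893, -0.3159, 0.1834]
orientation: [-3.112, -0.425, 0.0]
contact_force: [-0.1, -0.1, -2.1]
grip_width: 0.0254
gripper_force: 39.7
```

Run:
```python
from h import *
to(.4895,-.3175,.18)
a=grab('scene','s4.png');b=grab('top')
S=np.hstack([cv2.resize(a['color'][180:265,250:335],(400,400)),cv2.resize(b['color'][150:250,290:390],(400,400))])
cv2.imwrite('pics/c4.png',cv2.cvtColor(S,cv2.COLOR_RGB2BGR))
```

```text
t 5.8 tcp [ 0.4893 -0.3159  0.1834] xang 15.57 tilt 0.04 F [-0.1 -0.1 -2.1] w 0.0254 g 39.7 q [ 0.72  0.43 -0.32  1.83  0.17  0.91 -0.98]
dxyz cm [-0.02  0.17  0.34] yaw 0
```

View pics/c4.png

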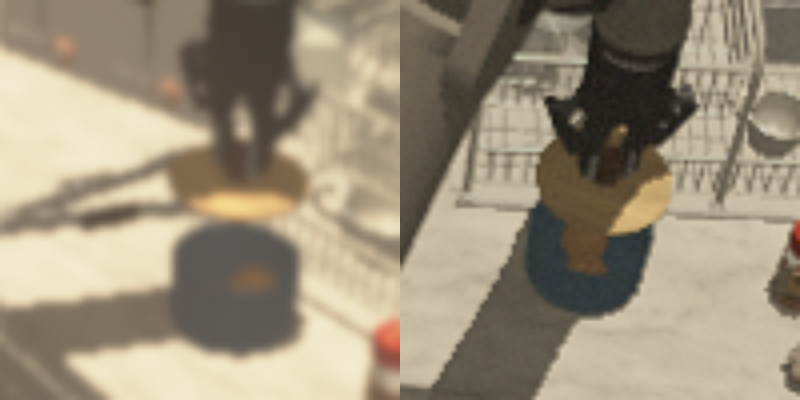

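The lid hangs level over the crock. In the scene view its mid column is about 300.4, against 299.4 for the crock. In the top view it spans columns 324–358.

Run:
```python
from h import *
from scipy.optimize import least_squares
o,_=st();zl=o['tcp_pos'][2]-.044
for n,uv,crop in(('top',(340,198),(slice(180,211),slice(318,364))),('scene',(300,220),(slice(208,230),slice(280,322)))):
    f=grab(n);c=f['color'].astype(int);r=(c[...,0]-c[...,2]);w=np.zeros(r.shape,bool);w[crop]=1
    if n=='top': m=w&(r>0.35*c[...,0])
    else: m=w&(r>0.35*c[...,0])
    n2,l,s,ce=cv2.connectedComponentsWithStats(m.astype(np.uint8));i=1+np.argmax(s[1:,4]);print(n,s[i],ce[i])
    L=l==i;lo=[]
    for v in range(*[crop[0].start,crop[0].stop]):
        u=np.flatnonzero(L[v]); 
        if len(u)>3: lo.append((v,u[0],u[-1]))
    h=cv2.convexHull(np.argwhere(L)[:,::-1].astype(np.int32)).reshape(-1,2)
    q=onplane(f,h,zl+.009)[:,:2]
    C=(-np.array(f['R']).T@f['t'])[:2];d=q.mean(0)-C;d/=np.hypot(*d)
    for thr in(-1,.0):
        sel=q if thr<0 else q[(q-q.mean(0))@d<.02]
        k=least_squares(lambda p:np.hypot(*(sel-p[:2]).T)-p[2],[*q.mean(0),.06],loss='soft_l1',f_scale=.001)
        k2=least_squares(lambda p:np.hypot(*(sel-p).T)-.062,q.mean(0),loss='soft_l1',f_scale=.001)
        print(len(sel),k.x.round(4),k2.x.round(4),k2.fun.std().round(4))
```

```text
t 5.9 tcp [ 0.4893 -0.3163  0.1835] xang 15.56 tilt 0.02 F [-0.7 -0.  -1.3] w 0.0252 g 39.7 q [ 0.72  0.43 -0.32  1.83  0.17  0.91 -0.98]
top [324 181  34  30 621] [340.46537842 197.26731079]
16 [ 0.4881 -0.3162  0.0607] [ 0.4881 -0.3157] 0.0053
10 [ 0.4839 -0.315   0.0597] [ 0.4891 -0.3168] 0.0066
scene [286 212  30  15 292] [300.15410959 219.55479452]
15 [ 0.483  -0.3217  0.0583] [ 0.4826 -0.318 ] 0.0034
9 [ 0.4831 -0.3219  0.0582] [ 0.4841 -0.3171] 0.0024
```

>>> send_rows(
  steps=[
    {"dx": 0.05,"dy": 0.12,"dz": 2,"yaw": 0,"gripper": 0},
    {"dx": 0.05,"dy": 0.12,"dz": 4,"yaw": 0,"gripper": 0},
    {"dx": 0.05,"dy": 0.12,"dz": 6,"yaw": 0,"gripper": 0},
    {"dx": 0.05,"dy": 0.12,"dz": 6.5,"yaw": 0,"gripper": 0},
    {"dx": 0.05,"dy": 0.12,"dz": 6.8,"yaw": 0,"gripper": 0},
  ],
)

```text
clock: 6.62
tcp_pos: [0.4902, -0.3183, 0.1155]
orientation: [3.113, 0.423, 0.0]
contact_force: [0.0, 0.0, -1.1]
grip_width: 0.0254
gripper_force: 39.7
```

>>> send_rows(
  steps=[
    {"dx": 0,"dy": 0,"dz": 0.3,"yaw": 0,"gripper": 0},
    {"dx": 0,"dy": 0,"dz": 0.5,"yaw": 0,"gripper": 0},
    {"dx": 0,"dy": 0,"dz": 0.7,"yaw": 0,"gripper": 0},
    {"dx": 0,"dy": 0,"dz": 0.7,"yaw": 0,"gripper": 0},
  ],
)

```text
clock: 7.12
tcp_pos: [0.4907, -0.3182, 0.1087]
orientation: [3.113, 0.423, 0.002]
contact_force: [1.7, 1.4, 0.7]
grip_width: 0.0254
gripper_force: 39.8
```

Run:
```python
from h import *
to(.49,-.3175,.108)
```

```text
t 7.12 tcp [ 0.4907 -0.3182  0.1087] xang 15.49 tilt 0.08 F [1.7 1.4 0.7] w 0.0254 g 39.8 q [ 0.7   0.53 -0.3   1.88  0.21  0.77 -1.02]
dxyz cm [-0.05 -0.09  0.07] yaw 0
```

>>> send_rows(
  steps=[
    {"dx": 0,"dy": 0,"dz": 0.15,"yaw": 0,"gripper": 0},
    {"dx": 0,"dy": 0,"dz": 0.25,"yaw": 0,"gripper": 0},
  ],
)

```text
clock: 7.38
tcp_pos: [0.4909, -0.3183, 0.1081]
orientation: [3.112, 0.423, 0.002]
contact_force: [-6.9, 5.4, 24.3]
grip_width: 0.0254
gripper_force: 41.6
```

>>> send_rows(
  steps=[
    {"dx": 0,"dy": 0,"dz": -0.1,"yaw": 0,"gripper": 0.3},
    {"dx": 0,"dy": 0,"dz": -0.2,"yaw": 0,"gripper": 0.7},
    {"dx": 0,"dy": 0,"dz": -0.2,"yaw": 0,"gripper": 1},
    {"dx": 0,"dy": 0,"dz": -0.2,"yaw": 0,"gripper": 1},
    {"dx": 0,"dy": 0,"dz": -0.2,"yaw": 0,"gripper": 1},
  ],
)

```text
clock: 8.0
tcp_pos: [0.4898, -0.3184, 0.1076]
orientation: [-3.113, -0.422, 0.001]
contact_force: [0.1, 0.0, 0.1]
grip_width: 0.085
gripper_force: 0.0
```

>>> send_rows(
  steps=[
    {"dx": 0,"dy": 0,"dz": -4,"yaw": 0,"gripper": 1},
    {"dx": 0,"dy": 0,"dz": -9,"yaw": 0,"gripper": 1},
    {"dx": 0,"dy": -5,"dz": -12,"yaw": 0,"gripper": 1},
    {"dx": 0,"dy": -11,"dz": -12,"yaw": 0,"gripper": 1},
    {"dx": 0,"dy": -15,"dz": -12,"yaw": 0,"gripper": 1},
  ],
)

```text
clock: 8.62
tcp_pos: [0.4493, -0.1714, 0.2283]
orientation: [3.112, 0.425, 0.001]
contact_force: [0.2, 1.3, 0.2]
grip_width: 0.0853
gripper_force: 0.0
```

Run:
```python
from h import *
to(.501,-.103,.12,-11.2)
a=grab('scene');b=grab('top')
S=np.hstack([cv2.resize(a['color'][180:265,250:335],(400,400)),cv2.resize(b['color'][150:250,290:390],(400,400))])
cv2.imwrite('pics/c5.png',cv2.cvtColor(S,cv2.COLOR_RGB2BGR))
P=cloud(b);H=hsv(b);m=(H[...,1]>95)&(H[...,2]>130);l,s,c=blob(m,(337,208));q=P[l];print(s,c,np.median(q,0).round(3))
h=cv2.convexHull(np.argwhere(l)[:,::-1].astype(np.int32)).reshape(-1,2)
print(cv2.minEnclosingCircle(onplane(b,h,.076)[:,:2].astype(np.float32)))
```

```text
t 8.62 tcp [ 0.4493 -0.1714  0.2283] xang 15.55 tilt 0.04 F [0.2 1.3 0.2] w 0.0853 g 0.0 q [ 0.6   0.22 -0.41  2.01  0.11  0.93 -1.17]
dxyz cm [ 6.81 -5.21 10.83] yaw 26.8
[322 194  33  27 627] [338.18500797 207.03508772] [ 0.482 -0.317  0.076]
((0.4893288016319275, -0.31734412908554077), 0.06204337999224663)
```

View pics/c5.png

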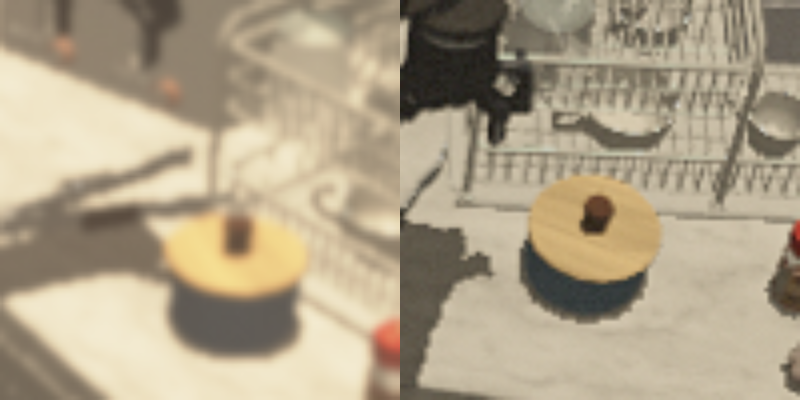

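The lid is level and centred at (0.489, -0.317), matching the crock's axis. Next, the tongs.

>>> send_rows(
  steps=[
    {"dx": 2,"dy": -1,"dz": 2,"yaw": 9,"gripper": 1},
    {"dx": 4,"dy": -3,"dz": 5,"yaw": 18,"gripper": 1},
    {"dx": 6.8,"dy": -5.2,"dz": 10,"yaw": 26.8,"gripper": 1},
    {"dx": 6.8,"dy": -5.2,"dz": 11,"yaw": 26.8,"gripper": 1},
    {"dx": 6.8,"dy": -5.2,"dz": 11,"yaw": 26.8,"gripper": 1},
  ],
)

```text
clock: 9.35
tcp_pos: [0.5011, -0.1064, 0.1172]
orientation: [3.126, -0.309, -0.003]
contact_force: [-0.1, 0.2, 0.3]
grip_width: 0.0855
gripper_force: 0.0
```

>>> send_rows(
  steps=[
    {"dx": 0,"dy": 0,"dz": 0,"yaw": 0,"gripper": 1},
  ],
)

```text
clock: 9.48
tcp_pos: [0.502, -0.1071, 0.1189]
orientation: [3.125, -0.312, 0.003]
contact_force: [0.3, 0.2, 0.4]
grip_width: 0.0855
gripper_force: 0.0
```

Run:
```python
from h import *
to(.501,-.103,.036,-11.2)
```

```text
t 9.47 tcp [ 0.502  -0.1071  0.1189] xang -11.41 tilt 0.1 F [0.3 0.2 0.4] w 0.0855 g 0.0 q [ 0.36  0.42 -0.33  2.04  0.2   0.71 -1.87]
dxyz cm [-0.19 -0.39  8.29] yaw -0.2
```

>>> send_rows(
  steps=[
    {"dx": -0.2,"dy": -0.4,"dz": 3,"yaw": 0,"gripper": 1},
    {"dx": -0.2,"dy": -0.4,"dz": 6,"yaw": 0,"gripper": 1},
    {"dx": -0.2,"dy": -0.4,"dz": 8,"yaw": 0,"gripper": 1},
    {"dx": -0.2,"dy": -0.4,"dz": 8.4,"yaw": 0,"gripper": 1},
    {"dx": -0.2,"dy": -0.4,"dz": 8.4,"yaw": 0,"gripper": 1},
  ],
  force=30,
)

```text
clock: 10.1
tcp_pos: [0.5011, -0.102, 0.0348]
orientation: [3.126, -0.312, 0.003]
contact_force: [-0.1, 0.5, 0.4]
grip_width: 0.0858
gripper_force: 0.0
```

Run:
```python
from h import *
to(.501,-.103,.035,-11.2)
```

```text
t 10.1 tcp [ 0.5011 -0.102   0.0348] xang -11.39 tilt 0.09 F [-0.1  0.5  0.4] w 0.0858 g 0.0 q [ 0.3   0.56 -0.28  2.08  0.29  0.54 -1.95]
dxyz cm [ 0.01  0.1  -0.02] yaw -0.2
```

>>> send_rows(
  steps=[
    {"dx": 0,"dy": 0,"dz": 0,"yaw": 0,"gripper": 0.8},
    {"dx": 0,"dy": 0,"dz": 0,"yaw": 0,"gripper": 0.67},
    {"dx": 0,"dy": 0,"dz": 0,"yaw": 0,"gripper": 0.67},
    {"dx": 0,"dy": 0,"dz": 0,"yaw": 0,"gripper": 0.67},
    {"dx": 0,"dy": 0,"dz": 0,"yaw": 0,"gripper": 0.67},
  ],
)

```text
clock: 10.72
tcp_pos: [0.5017, -0.1015, 0.0353]
orientation: [3.126, -0.31, 0.004]
contact_force: [-1.1, -0.7, 9.2]
grip_width: 0.0573
gripper_force: 10.4
```

Run:
```python
from h import *
to(.501,-.103,.035,-11.2)
```

```text
t 10.72 tcp [ 0.5017 -0.1015  0.0353] xang -11.33 tilt 0.16 F [-1.1 -0.7  9.2] w 0.0573 g 10.4 q [ 0.3   0.56 -0.28  2.08  0.29  0.54 -1.95]
dxyz cm [-0.04  0.16  0.03] yaw -0.1
```

>>> send_rows(
  steps=[
    {"dx": -0.5,"dy": 0,"dz": -1,"yaw": 0,"gripper": 0.67},
    {"dx": -2,"dy": 0,"dz": -3,"yaw": 0,"gripper": 0.67},
    {"dx": -4,"dy": 0,"dz": -6,"yaw": 0,"gripper": 0.67},
    {"dx": -5,"dy": 0,"dz": -9,"yaw": 0,"gripper": 0.67},
    {"dx": -5,"dy": 0,"dz": -10,"yaw": 0,"gripper": 0.67},
  ],
)

```text
clock: 11.35
tcp_pos: [0.4514, -0.0915, 0.1356]
orientation: [3.126, -0.31, 0.004]
contact_force: [0.3, -0.8, -1.9]
grip_width: 0.057
gripper_force: 8.1
```

Run:
```python
from h import *
from scipy.optimize import least_squares
st()
b=grab('top');a=grab('scene');K={}
for n,f,uv in(('top',b,(163,200)),('scene',a,(212,184))):
    H=hsv(f);v=H[uv[1]-4:uv[1]+5,uv[0],:].tolist();print(n,v)
    for S,V in((70,150),):
        m=(H[...,1]>S)&(H[...,2]>V)&(H[...,0]<30);l,s,c=blob(m,uv);print(s,c)
        q=onplane(f,c,.03)[0];print(' roll ctr@.03',q.round(4));K[n]=c
    md=(H[...,1]>90)&(H[...,2]<150)&(H[...,0]<25)|l
    l2,s2,c2=blob(md,uv);h=cv2.convexHull(np.argwhere(l2)[:,::-1].astype(np.int32)).reshape(-1,2)
    q=onplane(f,h,.010)[:,:2];k=least_squares(lambda p:np.hypot(*(q-p[:2]).T)-p[2],[*q.mean(0),.07],loss='soft_l1',f_scale=.001);print(' board',s2,k.x.round(4))
ca,da=rays(a,K['scene']);cb,db=rays(b,K['top'])
A=np.c_[da[0],-db[0]];t=np.linalg.lstsq(A,cb-ca,rcond=None)[0];print('tri',ca+da[0]*t[0],cb+db[0]*t[1])
P=cloud(b)
for uv in((205,172),(240,176),(275,170),(240,150)):print(uv,P[uv[1],uv[0]].round(3))
S=np.hstack([cv2.resize(a['color'][165:245,180:280],(400,320)),cv2.resize(b['color'][160:240,110:210],(400,320))])
S2=cv2.resize(b['color'][150:250,210:310],(280,280));S=np.vstack([S,np.zeros((280,800,3),np.uint8)]);S[320:,:280]=S2;S[320:,300:580]=cv2.resize(a['color'][170:250,225:305],(280,280))
cv2.imwrite('pics/c6.png',cv2.cvtColor(S,cv2.COLOR_RGB2BGR))
```

```text
t 11.35 tcp [ 0.4514 -0.0915  0.1356] xang -11.34 tilt 0.15 F [ 0.3 -0.8 -1.9] w 0.057 g 8.1 q [ 0.38  0.32 -0.36  2.14  0.17  0.7  -1.87]
top [[17, 129, 196], [17, 115, 206], [17, 106, 217], [17, 103, 211], [16, 123, 181], [16, 133, 157], [16, 128, 146], [16, 132, 126], [15, 122, 109]]
[159 194   9   8  57] [162.77192982 197.63157895]
 roll ctr@.03 [0.4588 0.348  0.03  ]
 board [145 191  36  29 815] [0.4406 0.3469 0.0686]
scene [[20, 83, 239], [18, 109, 238], [17, 123, 234], [15, 130, 220], [14, 129, 192], [14, 124, 163], [14, 119, 144], [14, 114, 132], [13, 113, 126]]
[197 180  27  13  85] [210.49411765 184.12941176]
 roll ctr@.03 [0.4401 0.3413 0.03  ]
 board [197 180  27  14 277] [0.4406 0.3428 0.0707]
tri [0.44373584 0.34817625 0.02608394] [0.45570837 0.34651188 0.03421729]
(205, 172) [0.596 0.212 0.049]
(240, 176) [ 0.085 -0.029  0.668]
(275, 170) [ 0.079 -0.111  0.712]
(240, 150) [0.63  0.075 0.164]
```

View pics/c6.png

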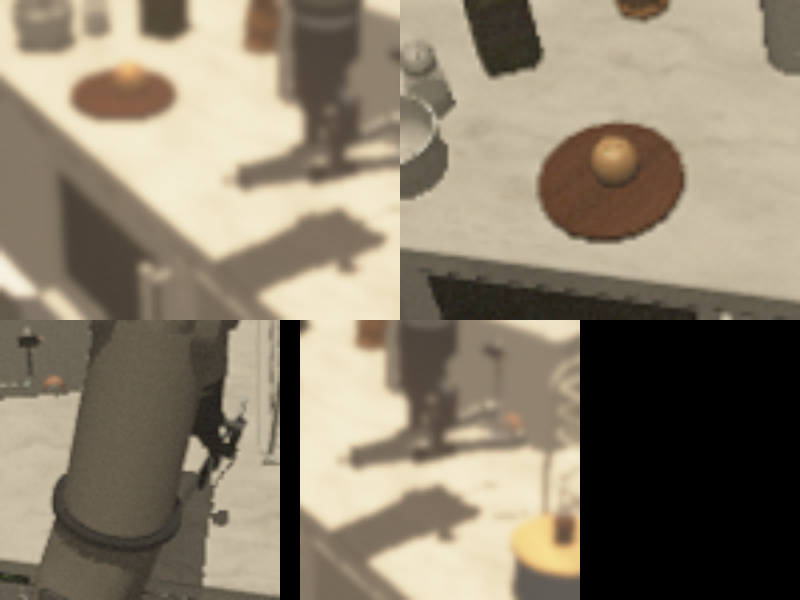

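The top crop shows the roll at about (163,199) on the board, and the board is centred at about (163,205). The tongs hang level in the hand, with their tips free of the rack.

Run:
```python
from h import *
b=grab('top');a=grab('scene')
for n,f,w in(('top',b,(slice(188,212),slice(152,175))),('scene',a,(slice(176,192),slice(202,222)))):
    c=f['color'].astype(float)[w]; 
    g=c[...,1]/c[...,0]; print(n);print((g*100).astype(int)[::1,4:-4:1] if n=='top' else (g*100).astype(int));
```

```text
top
[[94 94 94 95 94 94 93 94 93 94 94 93 94 93 92]
 [94 94 94 94 94 94 94 94 94 92 93 94 93 93 94]
 [94 94 94 93 93 93 92 91 91 91 92 93 93 93 93]
 [93 94 87 83 77 67 65 63 67 62 63 64 72 76 86]
 [76 64 68 65 67 67 69 67 67 69 69 65 69 70 64]
 [69 68 68 68 64 71 71 70 69 67 68 69 69 68 69]
 [65 65 67 67 68 76 76 75 75 75 72 69 68 68 70]
 [69 70 71 70 76 77 76 80 80 78 76 74 70 71 70]
 [69 64 69 78 77 77 78 78 76 76 76 76 71 70 68]
 [65 69 74 80 78 81 80 81 78 78 77 76 75 72 69]
 [69 67 74 75 77 87 86 82 80 78 76 75 75 69 70]
 [64 69 76 76 77 77 79 82 80 77 75 76 76 75 70]
 [68 73 75 76 76 76 78 77 76 74 75 76 76 71 72]
 [67 74 73 74 74 77 75 75 76 75 75 75 76 75 76]
 [68 70 73 76 75 75 77 76 73 76 78 76 79 77 75]
 [69 64 70 76 76 76 75 77 76 75 76 75 81 74 73]
 [70 65 68 77 78 73 76 75 75 77 80 82 80 68 67]
 [67 66 69 69 81 78 81 80 74 76 81 70 71 68 68]
 [68 69 68 70 72 73 82 78 76 74 69 67 65 66 71]
 [72 71 66 70 71 68 68 69 68 70 68 73 70 70 71]
 [69 65 67 74 69 69 71 69 68 66 67 70 69 70 66]
 [69 69 68 68 69 68 71 70 67 66 68 69 68 69 67]
 [68 70 69 68 66 71 66 70 69 69 69 66 69
[... 371 characters left out ...]
96 96]
 [94 94 94 93 93 91 89 86 84 83 82 82 83 87 91 93 94 95 95 96]
 [93 91 89 86 85 84 81 77 77 79 79 76 76 79 83 87 90 92 93 94]
 [85 83 82 80 78 76 75 73 73 74 75 73 73 75 77 80 81 84 86 91]
 [79 76 75 73 71 72 72 73 74 73 73 73 73 74 74 73 74 76 80 84]
 [72 71 70 69 71 71 73 74 74 74 74 74 75 74 74 72 70 71 73 78]
 [70 70 70 70 70 71 73 74 75 75 75 76 76 76 75 72 71 70 70 73]
 [70 70 70 70 70 70 72 74 75 76 75 76 76 75 73 71 70 71 70 71]
 [70 70 70 70 70 70 71 72 73 74 75 74 75 73 72 71 70 71 69 71]
 [69 69 69 69 69 69 70 70 71 72 71 72 71 70 70 70 70 70 69 71]
 [69 68 69 69 69 69 70 69 70 70 69 70 69 69 69 70 70 70 71 72]
 [70 69 69 69 69 69 69 69 69 69 69 69 70 69 69 70 70 71 74 80]]
```

Run:
```python
from h import *
b=grab('top');a=grab('scene')
pt,ps=(163.3,200.),(212.2,184.6)
print(onplane(b,pt,.031)[0],onplane(a,ps,.031)[0])
ca,da=rays(a,ps);cb,db=rays(b,pt)
t=np.linalg.lstsq(np.c_[da[0],-db[0]],cb-ca,rcond=None)[0];print('tri',ca+da[0]*t[0],cb+db[0]*t[1])
r=np.array([.449,.346])
ux=onplane(b,(164.3,200),.031)[0]-onplane(b,(163.3,200),.031)[0];print(ux)
```

```text
[0.44726838 0.34257232 0.031     ] [0.44396013 0.33008792 0.031     ]
tri [0.45210309 0.34546512 0.02223916] [0.45309619 0.34531811 0.02290419]
[ 0.00060437 -0.00374459  0.        ]
```

>>> send_rows(
  steps=[
    {"dx": -0.5,"dy": -2.5,"dz": 0,"yaw": -4,"gripper": 0.67},
    {"dx": -1.5,"dy": -6.5,"dz": 0,"yaw": -9,"gripper": 0.67},
    {"dx": -2.5,"dy": -11,"dz": 0,"yaw": -14,"gripper": 0.67},
    {"dx": -3.5,"dy": -15,"dz": 0,"yaw": -19,"gripper": 0.67},
    {"dx": -4.4,"dy": -18.6,"dz": 0,"yaw": -24,"gripper": 0.67},
  ],
)

```text
clock: 12.28
tcp_pos: [0.4441, 0.1025, 0.1333]
orientation: [-3.121, -0.357, 0.001]
contact_force: [0.4, 0.0, -1.7]
grip_width: 0.0575
gripper_force: 8.1
```

Run:
```python
from h import *
to(.37,.2836,.12,37.5)
```

```text
t 12.28 tcp [0.4441 0.1025 0.1333] xang 13.04 tilt 0.06 F [ 0.4  0.  -1.7] w 0.0575 g 8.1 q [ 0.09  0.34 -0.52  2.15  0.26  0.71 -1.95]
dxyz cm [ -3.13 -19.31   1.35] yaw -24.5
```

>>> send_rows(
  steps=[
    {"dx": -0.3,"dy": -3,"dz": 0,"yaw": -4,"gripper": 0.67},
    {"dx": -1,"dy": -7,"dz": 0,"yaw": -9,"gripper": 0.67},
    {"dx": -1.8,"dy": -11.5,"dz": 0,"yaw": -14,"gripper": 0.67},
    {"dx": -2.6,"dy": -16,"dz": 0,"yaw": -19,"gripper": 0.67},
    {"dx": -3.1,"dy": -19.3,"dz": 0,"yaw": -24.5,"gripper": 0.67},
  ],
)

```text
clock: 12.9
tcp_pos: [0.3702, 0.284, 0.1335]
orientation: [-2.973, -1.012, 0.001]
contact_force: [0.2, 0.5, -1.4]
grip_width: 0.0575
gripper_force: 8.1
```

>>> send_rows(
  steps=[
    {"dx": 0,"dy": 0,"dz": 0,"yaw": 0,"gripper": 0.67},
    {"dx": 0,"dy": 0,"dz": 0,"yaw": 0,"gripper": 0.67},
  ],
)

```text
clock: 13.15
tcp_pos: [0.3718, 0.2809, 0.1332]
orientation: [2.977, 1.002, -0.002]
contact_force: [0.4, -0.2, -1.1]
grip_width: 0.0575
gripper_force: 8.1
```

Run:
```python
from h import *
to(.37,.2836,.0513,37.5)
a=grab('scene');b=grab('top')
S=np.hstack([cv2.resize(a['color'][140:210,170:240],(400,400)),cv2.resize(b['color'][160:240,120:200],(400,400))])
cv2.imwrite('pics/c7.png',cv2.cvtColor(S,cv2.COLOR_RGB2BGR))
```

```text
t 13.15 tcp [0.3718 0.2809 0.1332] xang 37.2 tilt 0.08 F [ 0.4 -0.2 -1.1] w 0.0575 g 8.1 q [-0.22  0.39 -0.67  2.12  0.35  0.75 -2.03]
dxyz cm [ 0.03 -0.32  8.19] yaw -0.3
```

View pics/c7.png

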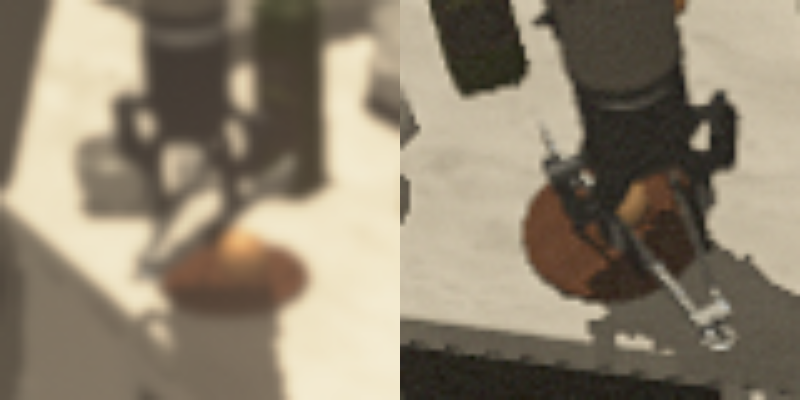

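The top crop shows the left tip at about (148.5,184.5) and the tail loop at about (183,227). Part of the roll shows between the arms near (167,200).

Run:
```python
from h import *
b=grab('top');o,R=st();p=o['tcp_pos'];h=R[:2,0];l=-R[:2,1]
for n,uv in dict(tip=(148.5,184.5),tail=(183.1,227.5)).items():
    q=onplane(b,uv,.112)[0][:2]-p[:2];print(n,'along',q@h,'left',q@l)
q=np.array([.447,.342])-p[:2];print('roll',q@h,q@l)
```

```text
t 13.3 tcp [0.3726 0.2801 0.1335] xang 37.06 tilt 0.05 F [-0.5  0.3 -1.4] w 0.0571 g 8.1 q [-0.21  0.39 -0.67  2.12  0.35  0.75 -2.03]
tip along 0.1271673273967263 left 0.03924616273304695
tail along -0.11033695130212456 left 0.0023359595374241524
roll 0.09667626006265041 0.004550312907228299
```

>>> send_rows(
  steps=[
    {"dx": 0,"dy": -0.45,"dz": 1.5,"yaw": -0.4,"gripper": 0.67},
    {"dx": 0,"dy": -0.45,"dz": 3,"yaw": -0.4,"gripper": 0.67},
    {"dx": 0,"dy": -0.45,"dz": 4,"yaw": -0.4,"gripper": 0.67},
    {"dx": 0,"dy": -0.45,"dz": 4,"yaw": -0.4,"gripper": 0.67},
    {"dx": 0,"dy": -0.45,"dz": 4,"yaw": -0.4,"gripper": 0.67},
  ],
)

```text
clock: 13.92
tcp_pos: [0.3697, 0.2849, 0.0938]
orientation: [-2.974, -1.011, -0.0]
contact_force: [-0.3, -0.3, -1.6]
grip_width: 0.0578
gripper_force: 8.1
```

Run:
```python
from h import *
b=grab('top');o,R=st();p=o['tcp_pos'];h=R[:2,0];l=-R[:2,1]
q=np.array([.447,.342])-p[:2];print('roll',q@h,q@l)
a=grab('scene')
S=np.hstack([cv2.resize(a['color'][150:210,180:240],(400,400)),cv2.resize(b['color'][170:240,130:200],(400,400),interpolation=cv2.INTER_NEAREST)])
cv2.imwrite('pics/c8.png',cv2.cvtColor(S,cv2.COLOR_RGB2BGR))
```

```text
t 13.97 tcp [0.3699 0.2849 0.0941] xang 37.56 tilt 0.03 F [ 0.3 -0.  -1. ] w 0.0574 g 8.1 q [-0.27  0.45 -0.63  2.14  0.42  0.67 -2.1 ]
roll 0.09593774294801341 -0.0017671795803268723
```

View pics/c8.png

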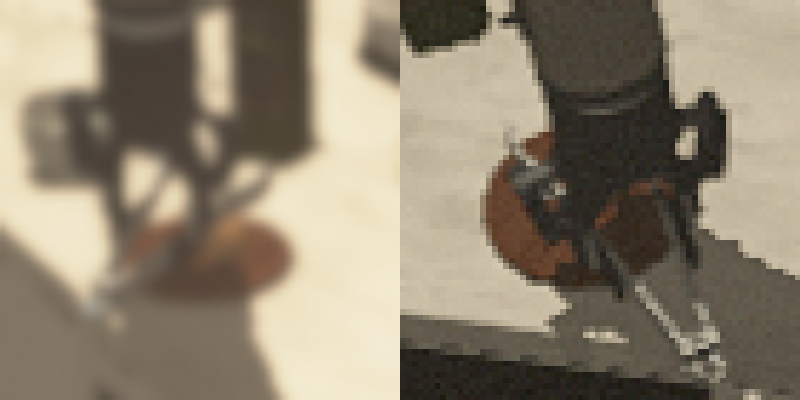

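The scene crop shows the roll between the arms, just below the jaws at about (214,186). The top view shows the arms spanning the board.

>>> send_rows(
  steps=[
    {"dx": 0,"dy": 0.15,"dz": 0.8,"yaw": 0,"gripper": 0.67},
    {"dx": 0,"dy": 0.15,"dz": 1.6,"yaw": 0,"gripper": 0.67},
    {"dx": 0,"dy": 0.15,"dz": 2.4,"yaw": 0,"gripper": 0.67},
    {"dx": 0,"dy": 0.15,"dz": 2.4,"yaw": 0,"gripper": 0.67},
  ],
)

```text
clock: 14.52
tcp_pos: [0.3701, 0.2832, 0.069]
orientation: [2.974, 1.012, -0.002]
contact_force: [0.0, 0.4, -0.9]
grip_width: 0.0571
gripper_force: 8.1
```

Run:
```python
from h import *
o,R=st();p=o['tcp_pos']
q=(np.array([.447,.342])-p[:2])@R[:2,:2];print('roll',q)
```

```text
t 14.53 tcp [0.3701 0.2832 0.069 ] xang 37.57 tilt 0.09 F [ 0.   0.4 -0.9] w 0.0571 g 8.1 q [-0.3   0.49 -0.59  2.16  0.47  0.62 -2.14]
roll [0.09684744 0.0002604 ]
```

>>> send_rows(
  steps=[
    {"dx": 0,"dy": 0,"dz": 0.6,"yaw": 0,"gripper": 0.67},
    {"dx": 0,"dy": 0,"dz": 1.2,"yaw": 0,"gripper": 0.67},
    {"dx": 0,"dy": 0,"dz": 1.75,"yaw": 0,"gripper": 0.67},
    {"dx": 0,"dy": 0,"dz": 1.75,"yaw": 0,"gripper": 0.67},
  ],
)

```text
clock: 15.02
tcp_pos: [0.3703, 0.2833, 0.0518]
orientation: [2.974, 1.011, -0.001]
contact_force: [0.2, -0.4, -0.4]
grip_width: 0.0573
gripper_force: 8.1
```

Run:
```python
from h import *
o,R=st();p=o['tcp_pos']
q=(np.array([.447,.342])-p[:2])@R[:2,:2];print('roll',q)
```

```text
t 15.03 tcp [0.3703 0.2833 0.0518] xang 37.57 tilt 0.05 F [ 0.2 -0.4 -0.4] w 0.0573 g 8.1 q [-0.32  0.52 -0.56  2.16  0.51  0.59 -2.17]
roll [0.09658411 0.00024765]
```

Clear of contact, so I squeeze with 32 N.

>>> send_rows(
  steps=[
    {"dx": 0,"dy": 0,"dz": 0,"yaw": 0,"gripper": 0.58},
    {"dx": 0,"dy": 0,"dz": 0,"yaw": 0,"gripper": 0.5},
    {"dx": 0,"dy": 0,"dz": 0,"yaw": 0,"gripper": 0.4},
    {"dx": 0,"dy": 0,"dz": 0,"yaw": 0,"gripper": 0.3},
    {"dx": 0,"dy": 0,"dz": 0,"yaw": 0,"gripper": 0.3},
  ],
  force=32,
)

```text
clock: 15.65
tcp_pos: [0.3707, 0.2835, 0.0524]
orientation: [-2.974, -1.011, -0.0]
contact_force: [-0.1, -0.0, -1.9]
grip_width: 0.0405
gripper_force: 32.3
```

Run:
```python
from h import *
st()
```

```text
t 15.65 tcp [0.3707 0.2835 0.0524] xang 37.56 tilt 0.01 F [-0.1 -0.  -1.9] w 0.0405 g 32.3 q [-0.32  0.52 -0.57  2.16  0.51  0.59 -2.17]
```

>>> send_rows(
  steps=[
    {"dx": 0,"dy": 0,"dz": -0.5,"yaw": 0,"gripper": 0.3},
    {"dx": 0,"dy": 0,"dz": -1.5,"yaw": 0,"gripper": 0.3},
    {"dx": 0,"dy": 0,"dz": -2.8,"yaw": 0,"gripper": 0.3},
    {"dx": 0,"dy": 0,"dz": -4.2,"yaw": 0,"gripper": 0.3},
    {"dx": 0,"dy": 0,"dz": -5.5,"yaw": 0,"gripper": 0.3},
  ],
)

```text
clock: 16.27
tcp_pos: [0.3707, 0.2836, 0.1086]
orientation: [-2.974, -1.011, -0.001]
contact_force: [0.0, -0.3, -2.7]
grip_width: 0.0403
gripper_force: 32.4
```

>>> send_rows(
  steps=[
    {"dx": 0,"dy": 0,"dz": -2,"yaw": 0,"gripper": 0.3},
    {"dx": 0,"dy": 0,"dz": -4.5,"yaw": 0,"gripper": 0.3},
    {"dx": 0,"dy": 0,"dz": -7,"yaw": 0,"gripper": 0.3},
    {"dx": 0,"dy": 0,"dz": -9.5,"yaw": 0,"gripper": 0.3},
    {"dx": 0,"dy": 0,"dz": -11.5,"yaw": 0,"gripper": 0.3},
  ],
)

```text
clock: 16.9
tcp_pos: [0.3705, 0.2836, 0.2239]
orientation: [-2.974, -1.012, -0.001]
contact_force: [0.6, -0.7, -1.7]
grip_width: 0.0401
gripper_force: 32.5
```

>>> send_rows(
  steps=[
    {"dx": 0,"dy": 0,"dz": -0.5,"yaw": 0,"gripper": 0.3},
    {"dx": 0,"dy": 0,"dz": -0.5,"yaw": 0,"gripper": 0.3},
    {"dx": 0,"dy": 0,"dz": -0.5,"yaw": 0,"gripper": 0.3},
    {"dx": 0,"dy": 0,"dz": -0.5,"yaw": 0,"gripper": 0.3},
    {"dx": 0,"dy": 0,"dz": -0.5,"yaw": 0,"gripper": 0.3},
  ],
)

```text
clock: 17.52
tcp_pos: [0.3704, 0.2834, 0.2269]
orientation: [2.974, 1.011, -0.001]
contact_force: [0.7, -0.0, -1.5]
grip_width: 0.04
gripper_force: 32.5
```

Run:
```python
from h import *
st()
a=grab('scene');b=grab('top')
S=np.hstack([cv2.resize(a['color'][120:210,170:260],(400,400)),cv2.resize(b['color'][130:240,110:220],(400,400),interpolation=cv2.INTER_NEAREST)])
cv2.imwrite('pics/c9.png',cv2.cvtColor(S,cv2.COLOR_RGB2BGR))
H=hsv(b);m=(H[...,1]>95)&(H[...,2]>130);l,s,c=blob(m,(337,208))
h=cv2.convexHull(np.argwhere(l)[:,::-1].astype(np.int32)).reshape(-1,2)
print(s,cv2.minEnclosingCircle(onplane(b,h,.076)[:,:2].astype(np.float32)))
st()
```

```text
t 17.52 tcp [0.3704 0.2834 0.2269] xang 37.56 tilt 0.05 F [ 0.7 -0.  -1.5] w 0.04 g 32.5 q [-0.13  0.25 -0.74  2.03  0.2   0.94 -1.9 ]
[322 194  33  27 630] ((0.4893462359905243, -0.3171234130859375), 0.06210863217711449)
t 17.62 tcp [0.3705 0.2835 0.2271] xang 37.56 tilt 0.03 F [-0.1  1.1 -1.6] w 0.04 g 32.5 q [-0.13  0.25 -0.74  2.03  0.2   0.94 -1.9 ]
```

View pics/c9.png

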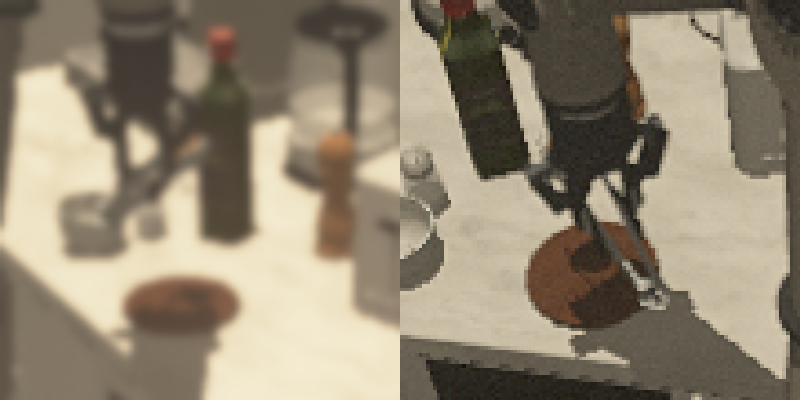

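The board is empty, and the roll shows between the jaws at about (212,152) in the scene view, roughly 0.187 m up. The lid hasn't moved.

```bash
python3 -c "
from h import *
st();print(workorder.hand_in())"
```

```text
t 17.62 tcp [0.3705 0.2835 0.2271] xang 37.56 tilt 0.03 F [-0.1  1.1 -1.6] w 0.04 g 32.5 q [-0.13  0.25 -0.74  2.03  0.2   0.94 -1.9 ]
the job is handed in; nothing more can be done
None
```

I handed the job in at 17.6 s, with the lid seated level on the crock and the roll held in the squeezed tongs with its underside about 18 cm above the worktop; the hand-in returned no verdict.

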